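# Hang the lift-off door on the cubby cabinet and close it

## Robot

A 6-joint arm with a two-finger parallel gripper is mounted at the origin on the work surface. World frame = base frame: x ahead of the robot, y to its left, z up, the work surface at z = 0. Lengths are in mm, angles in rad, forces in N, time in s.
With the tool pointing down it reaches from about 350 to 775 mm from the base axis. Payload 5.5 kg.
Tool frame: the origin (TCP) lies at the very end of the fingers, on their centre line; the grasp point (between the pads) lies r.grip_depth behind it (r.grip_depth is the distance from the TCP to the grasp point, in mm); z points along the fingers, y is the line along which they close (so a half turn about z gives the same grasp; the last joint's range is limited). The gripper opens to 85 mm and grips with 20 to 120 N. Pads are 22 mm wide; open, the fingers measure 114 mm over their backs; the gripper's body (76 mm by 85 mm) begins 54 mm behind the grasp point. The pads swing forward as they close: fully open they stand 13 mm farther back than shut.
Start: joints at [-1.397, 0.313, 0.046, 1.304, 0, 1.431], TCP at [177.484, -546.965, 231.323] pointing down, gripper open.
Joint ranges: [-2.76, 2.76], [-0.86, 1.69], [-1.03, 1.26], [-2.2, 2.34], [-1.47, 1.5], [-3.14, 3.14]. Speed limits (rad/s): [2.57, 2.57, 3.14, 3.14, 3.14, 3.14].

## Interface

Orientations are given as a unit quaternion [x, y, z, w].
In Python, from workcell import r gives the robot as it stands.
- The arm moves only by the shell command python3 -m pendant 'ROWS' [FORCE]. ROWS is JSON, a list of rows, each an object of numbers: "fingers": the gripper's target within -1 to 1 (fully open at 1, half-way at 0, shut at -1); "x", "y", "z": the shift along the world's x, y, z normalised to -1 to 1, where 1 is 0.3 m; "yaw": the turn about the world's z normalised to -1 to 1, where 1 is pi/2 rad. In form: [{"fingers": .., "x": .., "y": .., "z": .., "yaw": ..}, ...]. A call has 1 to 20 rows; each row is the pose to reach, as a shift and turn from the pose commanded when the call began; what a row does not reach only later rows make up. A row lasts 1/8 s, in which the tool goes at most 62.5 mm and 10.7 degrees, less where a joint would pass 70% of its speed; a pose out of reach is approached as far as the arm can. A call with a number of a shift or a turn outside -1 to 1 is refused whole. A call with a gripper value outside its range is refused whole. The fingers move at their own pace and stop on an object; FORCE is the grip in N (left out, the last holds). Time passes only in rows, so rows that repeat a pose let the fingers close. It gives the time, the measured TCP pose, the force, the opening and the grip force at its end, in the units of the state.
- r.get_state(): the state, without advancing time (a new reading comes with each control period).
- r.get_image(name): name is "scene" or "top" or "wrist"; returns (picture, depth): 384x512x3 uint8, blue, green, red; 384x512 float32, mm along the optical axis (not along the pixel's ray), 0 where there is no reading.
- r.get_calibration(name): a dict with "K" (3x3 intrinsics, pixels), "extrinsics" (4x4, takes a point from world to camera coordinates). Camera axes: x right, y down, z forward; pixel columns grow to the right and rows downward; lengths in mm; the calibration is good to about 2 mm. A picture is of the moment at which its call begins: read the wrist's pose just before it. get_calibration takes no time and is no camera call; for the wrist camera it gives the pose at the moment of the call.
- r.sign_off(): hands the job in; it is judged then, once.
The state is a dict: "time_s": time; "joints": joint angles; "dq": joint speeds; "joint_efforts": joint torques, N m; "position": TCP position; "tcp_rot": TCP orientation; "ft_force": force on the tool from outside, world axes, zero at the start; "torque": the same for the moment, N m; "finger_gap": finger opening in mm; "grasp_force": force on a finger pad.
Only numpy, scipy, OpenCV 4.12 (cv2) and the standard library are available. Lean on these libraries where they do the work, as an engineer would, in place of code of your own. Each camera call takes 0.05 s, during which the arm holds its last target. There are 200 camera calls.

## Task

Take the white door with the two hinge sockets out of the wooden rack, hang it on the cubby cabinet, still open, by lowering both sockets fully home onto the two upright pintles, then swing it shut against its rubber bumpers without slamming and let go. While hanging it, feel for the pintles instead of forcing the door (never press it on them with more than 15 N), and leave the plain shelf board and everything else where they are.

Things in the scene. Friction and masses are not known exactly. Their poses are not given: they have to be found in the camera images.
- door_center (a point): centre of the white lift-off door: a board 16 thick (its x), 160 wide (its y), 180 tall (its z), about 0.36 kg, centre of mass within 3. Outer face looks to its -x. Top edge is 90 above, free to grasp across the 16. Starts upright in a rack slot, underside 14 above the counter, about 2 of play to each side; clear of the slot when lifted 47
- door_socket (a point): on the door's hinge axis, 96 to +y and 65 below door_center, at the lower mouth of the lower of two steel sockets beyond the door's +y edge: tubes 28 outside, 12 bore, 20 tall, open at both ends, one above the other on one axis. The upper one's lower mouth is 110 above this point. Axes as the door's
- door_knob (a point): tip of the steel knob (22 across, 30 proud) on the door's outer face, 60 to -y and 10 above door_center. Axes as the door's
- door_edge (a point): middle of the door's free edge, 80 to -y of door_center. Axes as the door's. To shut the hung door, push its outer face between hinge and knob, at most 30 below its top edge, then back off slowly. Hung, it sags about 0.02 rad from hinge play
- cabinet: white open-fronted cubby cabinet, fixed; origin on the counter; spans x -90..90, y -92..125, z 0..200; front faces its -x, hinge side +y. Two rubber bumpers (12 across, 12 proud of the front, at y -58, z 50 and 150) stop the shut door, which then has the cabinet's axes, its mid-plane at x -110. Washers on the pintles hold the hung door lightly; 1 to 3 N at its free side turns it
- hinge_mark (a point): nominal hinge line at the lower pintle's shoulder (cabinet x -110, y 100, z 37), where door_socket rests when home (door underside then 12 above counter). The real pintles stand up to 8.5 off it, either way along the cabinet's y, as their steel plate is adjustable in slots; x and z are true. Axes as the cabinet's
- hinge_top (a point): nominal hinge line at the upper pintle's shoulder, 110 above hinge_mark, shifted like the lower. Both pintles: 10 across, 20 tall above the shoulder, last 1.5 tapered to 9. Under each shoulder an arm, 13 deep, so the lower socket comes in sideways below the upper arm: door 22 to 70 above home. Finger room only with the door open about square (pointing to cabinet -x)
- rack: light wooden rack, fixed, base 170 (its x) x 110 (its y) x 14; two slots along its y at x -42 and +42, their 7 thick walls reaching 59 above the counter; the door stands in one, the plain shelf board in the other, both with the rack's axes (sockets to its +y)
- shelf_board: plain white shelf board, 16 x 160 x 160, no sockets, no knob, standing in the other slot of the rack; leave it there
- shoe_left: blue trainer, 250 x 84 x 88, bystander
- shoe_right: blue trainer, 250 x 84 x 88, bystander
- tissue_box: tissue box, 120 x 120 x 90, bystander
- spray_can: shoe-spray can, 52 across, 170 tall, bystander
- cologne: small amber bottle, 40 across, 90 tall, bystander
- plant: small plant in a metal pot, 80 across, 115 tall, bystander
- shoe_brush: wooden shoe brush lying on the counter, 150 x 50 x 38, bystander
Not all that is in view belongs to the job. There is more than one size of the part that bears door_center; the job needs the larger.

How it is judged:
By the outcome, as a careful person would: the job done as asked, in the order asked, and still so for the second after the job is handed in, with the robot touching nothing.
It also fails if it takes over 72 s, if anything falls off the work surface, if the arm or the gripper's body presses on something with over 40 N, if the wrist force passes 120 N, or if a joint passes its speed limit or range.

## Working session

There is one attempt and no reset: what is moved stays moved. The work goes in short steps, Python scripts to look and compute and a shell command to move; the robot and the scene stay as the last step left them, time stands still between calls to the robot, and variables do not carry over. Pictures are saved under pics/ and viewed, at most 10 in all, crops included, and the job is handed in when it is done.

```bash
mkdir -p pics; cat > h.py <<'E'
import numpy as np, cv2
from workcell import r
def grab(n):
    c=r.get_calibration(n); im,d=r.get_image(n); return im,d,np.array(c["K"]),np.array(c["extrinsics"])
def cloud(d,K,T):
    v,u=np.indices(d.shape); p=np.stack([(u-K[0,2])/K[0,0]*d,(v-K[1,2])/K[1,1]*d,d],-1)
    return (p-T[:3,3])@T[:3,:3]
E
python3 - <<'E'
from h import *
for n in("scene","top"):
    im,d,K,T=grab(n); cv2.imwrite(f"pics/{n}0.png",im); np.savez(f"{n}0.npz",im=im,d=d,K=K,T=T)
    print(n,K[0,0],-T[:3,:3].T@T[:3,3])
s=r.get_state();print(s,r.grip_depth)
E
```

```text
scene 434.1900618334338 [1644.3217768  -348.92525531 1305.83550486]
top 358.10808201364296 [ 446.1881707    53.72113739 1443.64506327]
{'time_s': 0.1, 'joints': array([-1.39662314e+00,  3.13978177e-01,  4.50697824e-02,  1.30360791e+00,
        7.84161103e-06,  1.43116802e+00]), 'dq': array([-3.06866888e-05, -1.68047549e-03,  3.14424318e-03, -1.16630867e-03,
       -2.20740561e-04, -1.08234009e-03]), 'joint_efforts': array([ 1.79032126e-03, -4.81724668e+01,  2.99245191e+01,  1.27069774e-02,
       -2.01865191e-04,  1.30787029e-05]), 'position': array([ 177.38456993, -546.46134199,  230.45863996]), 'tcp_rot': array([ 9.87715944e-01,  1.56257721e-01, -1.09331776e-05, -8.59929997e-04]), 'ft_force': array([-0.33288008, -0.20563673, -0.45267012]), 'torque': array([-0.00805797, -0.03559997, -0.02907122]), 'grasp_force': 0.0, 'finger_gap': 85.25666410428404} 18.700000000000003
```

View pics/scene0.png

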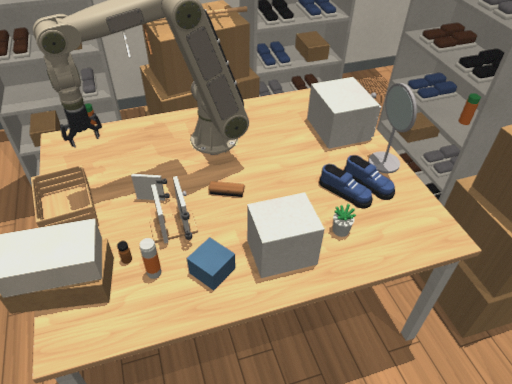

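View pics/top0.png

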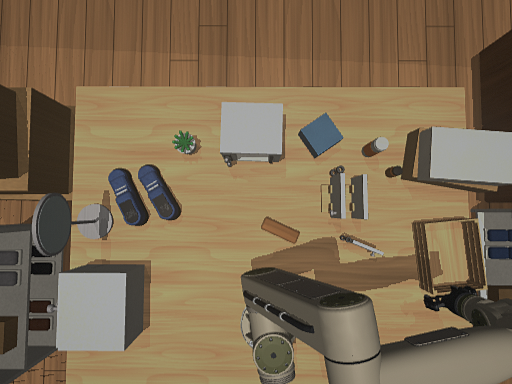

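The scene view shows the cabinet at (285,235), the rack with two boards at (160,210) and (182,207), and a loose white board at (148,187). In the top view these are the cabinet at (252,130), with hinge hardware at (227,158), the rack boards at (337,190) and (360,197), and the loose piece at (362,244). Candidates for the door are therefore those three boards. I'll take close crops of them.

```bash
python3 - <<'E'
from h import *
a=np.load("top0.npz"); b=np.load("scene0.npz")
A=cv2.resize(a["im"][150:265,300:400],None,fx=4,fy=4,interpolation=2)
B=cv2.resize(b["im"][165:255,125:205],None,fx=5,fy=5,interpolation=2)
C=np.zeros((460,800,3),np.uint8);C[:460,:400]=A;C[:450,400:]=B;cv2.imwrite("pics/crop1.png",C)
P=cloud(a["d"],a["K"],a["T"])
for nm,(u0,u1,v0,v1),zl in (("rackarea",(315,375,160,222),(150,260)),("loose",(335,390,228,260),(60,260)),("cab",(210,295,95,162),(180,215)),("hinge",(215,295,145,170),(100,180))):
    q=P[v0:v1,u0:u1].reshape(-1,3); q=q[(q[:,2]>zl[0])&(q[:,2]<zl[1])]
    if nm=="rackarea":
        for lo,hi in((165,185),(185,215)):
            s=q[(q[:,2]>lo)&(q[:,2]<hi)].astype(np.float32); 
            if len(s)>5: print(nm,lo,len(s),s.min(0),s.max(0),cv2.minAreaRect(np.ascontiguousarray(s[:,:2])),np.median(s[:,2]))
    elif len(q)>5:
        q=q.astype(np.float32);print(nm,len(q),q.min(0),q.max(0),cv2.minAreaRect(np.ascontiguousarray(q[:,:2])),np.median(q[:,2]))
E
```

```text
rackarea 165 330 [ 419.86588 -338.07974  165.21889] [ 608.67993 -232.41122  183.80972] ((514.1932373046875, -286.2487487792969), (191.33978271484375, 102.81163024902344), 1.6583502292633057) 174.10788
rackarea 185 242 [ 419.97495 -254.45264  185.27269] [ 577.29504 -235.42674  202.07658] ((498.6269226074219, -245.09765625), (157.41307067871094, 17.52181625366211), 0.920543909072876) 194.77179
loose 163 [ 278.95602 -403.75974   60.62442] [ 351.506   -272.74734  141.07498] ((312.91961669921875, -335.8103942871094), (138.19517517089844, 27.33163070678711), 65.7254409790039) 132.5111
cab 3164 [643.2701   -34.140327 180.37724 ] [827.7019  183.7708  210.09315] ((736.38720703125, 74.82926940917969), (217.3826141357422, 181.5968475341797), 88.71188354492188) 201.34604
hinge 121 [620.10034 -30.3012  101.64385] [657.9869  184.44997 179.99811] ((645.477783203125, 77.00789642333984), (35.33522415161133, 213.37582397460938), 5.109411716461182) 151.44957
```

View pics/crop1.png

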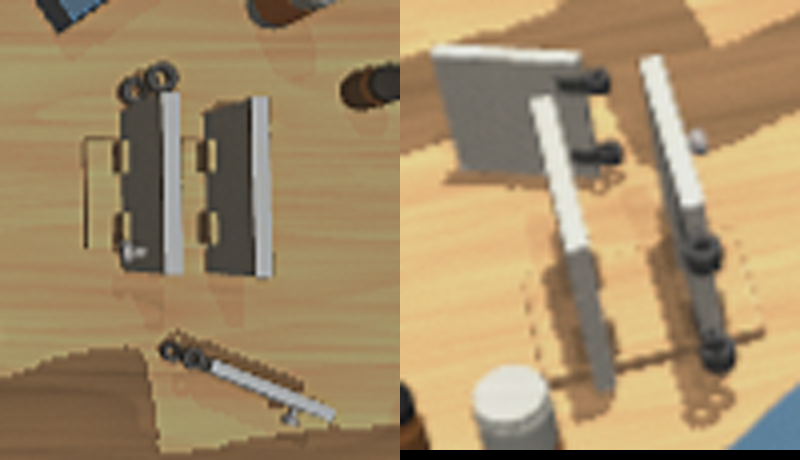

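The crop shows the socketed, knobbed large door as the left rack board in the top view, at (337,190). Its sockets are at (334,170) and its knob at (333,212). The plain shelf board is at (360,197). The loose board at (362,244) is a smaller door, so it's a decoy. I choose the left rack board and move above it.

```bash
python3 -m pendant '[{"fingers":1,"x":0.3,"y":0.3,"z":0.33,"yaw":-0.1},{"fingers":1,"x":1,"y":1,"z":0.33,"yaw":-0.19},{"fingers":1,"x":1,"y":1,"z":0.33,"yaw":-0.19},{"fingers":1,"x":1,"y":1,"z":0.33,"yaw":-0.19},{"fingers":1,"x":1,"y":1,"z":0.33,"yaw":-0.19},{"fingers":1,"x":1,"y":1,"z":0.33,"yaw":-0.19},{"fingers":1,"x":1,"y":1,"z":0.33,"yaw":-0.19},{"fingers":1,"x":1,"y":1,"z":0.33,"yaw":-0.19},{"fingers":1,"x":1,"y":1,"z":0.33,"yaw":-0.19},{"fingers":1,"x":1,"y":1,"z":0.33,"yaw":-0.19}]'
python3 - <<'E'
from h import *
im,d,K,T=grab("wrist"); cv2.imwrite("pics/w1.png",im); np.savez("w1.npz",im=im,d=d,K=K,T=T)
print(-T[:3,:3].T@T[:3,3],T[2,:3],K[0,0])
P=cloud(d,K,T); 
m=(P[...,2]>186)&(P[...,2]<204)&(abs(P[...,1]+245)<22)&(d>0)
q=P[m].astype(np.float32); print(len(q),q.min(0),q.max(0),cv2.minAreaRect(np.ascontiguousarray(q[:,:2])),np.median(q[:,2]))
xs=q[:,0]; print(np.polyfit(xs,q[:,1],1), q[:,:2].mean(0))
m=(P[...,2]>135)&(P[...,2]<185)&(abs(P[...,1]+245)<30)&(P[...,0]>582)
if m.sum(): print(m.sum(),P[m].min(0),P[m].max(0))
E
```

```text
time_s: 1.35
position: [476.5, -247.9, 329.8]
tcp_rot: [1.0, 0.007, -0.001, -0.0]
ft_force: [0.3, 0.2, -0.4]
finger_gap: 85.5
grasp_force: 0.0
[ 546.97913234 -248.55155962  471.1213563 ] [-0.283053   -0.00331489 -0.95909854] 287.0615155094249
2635 [ 417.46674 -257.61288  190.29027] [ 576.3865  -241.39455  195.12593] ((496.9130554199219, -249.4848175048828), (158.8797607421875, 15.648177146911621), 0.2923085391521454) 192.83617
[ 5.56635958e-03 -2.51974149e+02] [ 502.8491  -249.17534]
555 [ 582.15241858 -262.13233578  149.21138269] [ 605.74427986 -235.35666852  169.45210457]
```

View pics/w1.png

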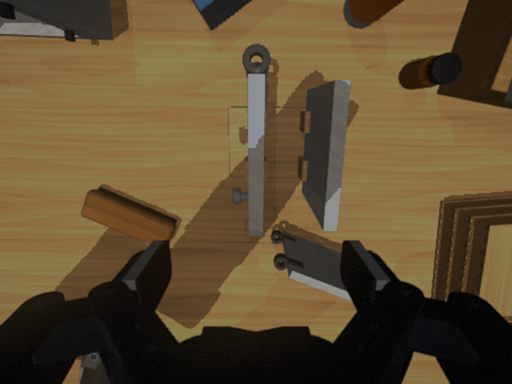

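The wrist view shows the door edge-on from (257,70) to (256,235), with the socket ring at (256,58) and the knob at (238,196). The shelf board is at (335,150). I descend astride the top edge and grip it.

```bash
python3 -m pendant '[{"fingers":1,"x":0.067,"y":-0.007,"z":-0.2,"yaw":-0.004},{"fingers":1,"x":0.067,"y":-0.007,"z":-0.4,"yaw":-0.004},{"fingers":1,"x":0.067,"y":-0.007,"z":-0.5,"yaw":-0.004},{"fingers":1,"x":0.067,"y":-0.007,"z":-0.57,"yaw":-0.004},{"fingers":1,"x":0.067,"y":-0.007,"z":-0.58,"yaw":-0.004},{"fingers":1,"x":0.067,"y":-0.007,"z":-0.58,"yaw":-0.004}]' 60
python3 -m pendant '[{"fingers":-1},{"fingers":-1},{"fingers":-1},{"fingers":-1},{"fingers":-1},{"fingers":-1}]' 60
```

```text
time_s: 2.15
position: [497.3, -250.0, 156.9]
tcp_rot: [1.0, 0.004, 0.0, 0.0]
ft_force: [0.6, 0.4, -0.1]
finger_gap: 85.4
grasp_force: 0.0invalid input
```

```bash
python3 -m pendant '[{"fingers":-1,"x":0,"y":0,"z":0,"yaw":0},{"fingers":-1,"x":0,"y":0,"z":0,"yaw":0},{"fingers":-1,"x":0,"y":0,"z":0,"yaw":0},{"fingers":-1,"x":0,"y":0,"z":0,"yaw":0},{"fingers":-1,"x":0,"y":0,"z":0,"yaw":0},{"fingers":-1,"x":0,"y":0,"z":0,"yaw":0}]' 60
```

```text
time_s: 2.9
position: [497.8, -249.0, 156.7]
tcp_rot: [1.0, 0.005, 0.0, 0.0]
ft_force: [0.3, 0.2, 3.8]
finger_gap: 15.3
grasp_force: 59.4
```

```bash
python3 -m pendant '[{"fingers":-1,"x":0,"y":0,"z":0.05,"yaw":0},{"fingers":-1,"x":0,"y":0,"z":0.1,"yaw":0},{"fingers":-1,"x":0,"y":0,"z":0.15,"yaw":0},{"fingers":-1,"x":0,"y":0,"z":0.2,"yaw":0},{"fingers":-1,"x":0,"y":0,"z":0.2,"yaw":0}]'
python3 -m pendant '[{"fingers":-1,"x":-0.15,"y":0.1,"z":0,"yaw":0},{"fingers":-1,"x":-0.3,"y":0.3,"z":0,"yaw":0},{"fingers":-1,"x":-0.3,"y":0.5,"z":0,"yaw":0},{"fingers":-1,"x":-0.3,"y":0.7,"z":0,"yaw":0},{"fingers":-1,"x":-0.3,"y":0.9,"z":0,"yaw":0},{"fingers":-1,"x":-0.3,"y":1,"z":0,"yaw":0},{"fingers":-1,"x":-0.3,"y":1,"z":0,"yaw":0},{"fingers":-1,"x":-0.3,"y":1,"z":0,"yaw":0}]'
python3 - <<'E'
from h import *
im,d,K,T=grab("wrist"); cv2.imwrite("pics/w2.png",im); np.savez("w2.npz",im=im,d=d,K=K,T=T)
im,d,K,T=grab("top"); np.savez("t2.npz",im=im,d=d,K=K,T=T)
im,d,K,T=grab("scene"); np.savez("s2.npz",im=im,d=d,K=K,T=T)
print(r.get_state()["ft_force"])
E
```

```text
time_s: 3.52
position: [498.5, -249.7, 218.2]
tcp_rot: [1.0, 0.005, 0.001, 0.001]
ft_force: [0.1, 0.3, -3.0]
finger_gap: 15.3
grasp_force: 58.7
time_s: 4.53
position: [407.5, 50.7, 216.1]
tcp_rot: [1.0, 0.005, -0.0, 0.0]
ft_force: [0.0, -0.6, -3.4]
finger_gap: 15.4
grasp_force: 60.5
[ 0.08100754 -0.23169093 -3.51987427]
```

View pics/w2.png

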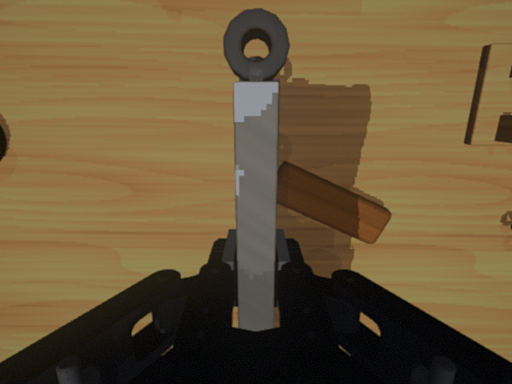

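The wrist view shows the door held straight, with its socket bore at (256,46) and nothing else in contact. I move close in front of the hinge, staying short of the pintles, and look again.

```bash
python3 -m pendant '[{"fingers":-1,"x":0.0,"y":0.1,"z":0,"yaw":0},{"fingers":-1,"x":0.1,"y":0.25,"z":0,"yaw":0},{"fingers":-1,"x":0.2,"y":0.36,"z":0,"yaw":0},{"fingers":-1,"x":0.3,"y":0.36,"z":0,"yaw":0},{"fingers":-1,"x":0.325,"y":0.36,"z":0,"yaw":0},{"fingers":-1,"x":0.325,"y":0.36,"z":0,"yaw":0},{"fingers":-1,"x":0.325,"y":0.36,"z":0,"yaw":0}]'
python3 - <<'E'
from h import *
im,d,K,T=grab("wrist"); np.savez("w3.npz",im=im,d=d,K=K,T=T)
cv2.imwrite("pics/w3.png",cv2.resize(im[:140,130:390],None,fx=3,fy=3,interpolation=2))
im,d,K,T=grab("top"); np.savez("t3.npz",im=im,d=d,K=K,T=T)
im,d,K,T=grab("scene"); np.savez("s3.npz",im=im,d=d,K=K,T=T)
s=r.get_state();print(s["position"],s["ft_force"])
E
```

```text
time_s: 5.55
position: [506.5, 120.6, 216.2]
tcp_rot: [0.999, 0.032, -0.001, -0.015]
ft_force: [-0.6, 0.8, -2.9]
finger_gap: 15.1
grasp_force: 60.7
[506.75783739 120.96621452 216.56837923] [ 0.24501524 -0.57955413 -3.04606551]
```

View pics/w3.png

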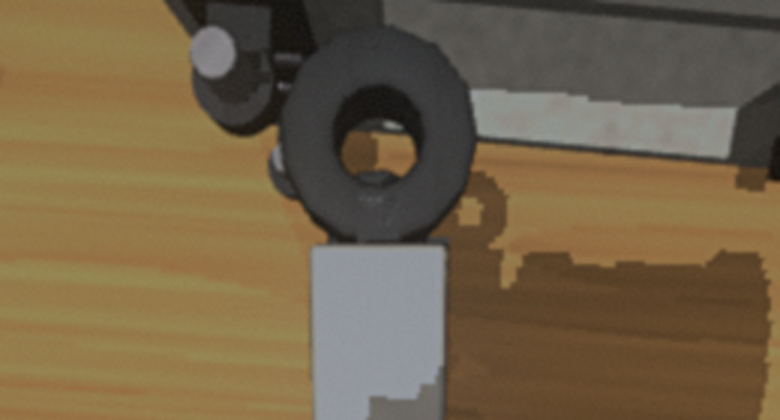

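The view shows the upper pintle at crop (213,52), which is pixel (201,17), and the socket at crop (378,140), pixel (256,47). The arm stopped short in y with a slight tilt, so I suspect a joint limit.

```bash
python3 - <<'E'
from h import *
s=r.get_state();print(s["joints"],s["tcp_rot"],s["torque"])
a=np.load("w3.npz");P=cloud(a["d"],a["K"],a["T"])
def reg(n,m):
    q=P[m]; 
    if len(q):print(n,len(q),q.min(0),q.max(0),np.median(q,0))
X,Y,Z=P[...,0],P[...,1],P[...,2]
reg("ptop",(abs(Z-168)<5)&(X>600)&(Y>130))
for u,v in((201,17),(199,15),(203,19),(197,17),(205,17),(210,36),(250,20),(256,28),(340,38)):print(u,v,P[v,u].round(1))
m=(Z>222)&(X>575); reg("sock",m); print(cv2.minEnclosingCircle(P[m][:,:2].astype(np.float32)))
m=(Z>222)&(X<590)&(abs(Y-120)<30); reg("top",m)
for f in("top0.npz","t3.npz"):
    a=np.load(f);P=cloud(a["d"],a["K"],a["T"]);m=np.zeros(P.shape[:2],bool);m[95:165,205:298]=1
    q=P[m&(abs(P[...,2]-201)<6)&(P[...,0]>640)].astype(np.float32);print(f,cv2.minAreaRect(np.ascontiguousarray(q[:,:2])))
E
```

```text
[ 0.0626807   0.2115812  -0.12559703  1.23448981  0.02993626  3.14056663] [ 9.99380874e-01  3.18378810e-02 -8.96936205e-04 -1.49470247e-02] [-0.02754219 -0.0038127   0.01787895]
ptop 248 [620.89192372 155.50483946 163.05629343] [630.66807015 165.69098669 167.5567427 ] [625.73209882 160.31217433 165.52722057]
201 17 [626.2 160.4 165.7]
199 15 [627.1 161.5 166. ]
203 19 [625.2 159.2 165.8]
197 17 [626.  162.7 165.8]
205 17 [626.1 157.9 166.4]
210 36 [620.5 158.6 145.7]
250 20 [610.4 127.4 227.3]
256 28 [608.2 124.9 225.1]
340 38 [653.7  43.1  11.1]
sock 5429 [575.0039966  111.09084242 222.02275596] [615.38590826 138.36816413 357.37413785] [592.36996175 121.68202016 227.70267713]
((594.8296508789062, 121.6953125), 21.353843688964844)
top 31132 [481.66894393  90.00025602 222.01585818] [589.96868002 149.99935662 357.37413785] [522.01950935 119.75855887 272.46374522]
top0.npz ((736.431884765625, 74.69351196289062), (217.15980529785156, 181.64605712890625), 88.88465881347656)
t3.npz ((736.4620971679688, 74.80274963378906), (216.8556365966797, 181.4310760498047), 88.81025695800781)
```

Joint 6 is at its limit. I'll approach with the door turned about 9° towards shut, which is still about square and keeps joint 6 in range.

```bash
python3 -m pendant '[{"fingers":-1,"x":-0.005,"y":-0.1,"z":0,"yaw":0.094},{"fingers":-1,"x":-0.005,"y":-0.04,"z":0,"yaw":0.094},{"fingers":-1,"x":-0.005,"y":-0.04,"z":0,"yaw":0.094},{"fingers":-1,"x":-0.005,"y":-0.04,"z":0,"yaw":0.094},{"fingers":-1,"x":-0.005,"y":-0.04,"z":0,"yaw":0.094}]'
cat > look.py <<'E'
from h import *
import sys
n=sys.argv[1]
s=r.get_state(); im,d,K,T=grab("wrist"); np.savez(n+".npz",im=im,d=d,K=K,T=T); P=cloud(d,K,T)
X,Y,Z=P[...,0],P[...,1],P[...,2]; t=s["position"]; q=s["tcp_rot"]; psi=2*np.arctan2(q[1],q[0])
print("tcp",t.round(2),"yaw",np.degrees(psi).round(2),"w",q.round(4),"j",s["joints"].round(3),"f",s["ft_force"].round(2))
zt=t[2]+11.5
m=(abs(Z-zt)<4)&(np.hypot(X-t[0]-95*np.cos(psi),Y-t[1]-95*np.sin(psi))<22)
L=(P-t)[...,0]*np.cos(psi)+(P-t)[...,1]*np.sin(psi); W=-(P-t)[...,0]*np.sin(psi)+(P-t)[...,1]*np.cos(psi)
print("sock n",m.sum(),"L",L[m].min(),L[m].max(),"W",W[m].min(),W[m].max())
lc=L[m].max()-14; wc=(W[m].max()+W[m].min())/2
sx=np.array([t[0]+lc*np.cos(psi)-wc*np.sin(psi),t[1]+lc*np.sin(psi)+wc*np.cos(psi)]);print("socket",lc,wc,sx)
m=(abs(Z-165.7)<2.5)&(X>605)&(X<645)&(Y>135)&(Y<185)
if m.sum():
    p=np.c_[X[m],Y[m]].astype(np.float32);print("pintle",m.sum(),p.min(0),p.max(0),cv2.minEnclosingCircle(p))
E
python3 look.py w4
```

```text
time_s: 6.32
position: [505.8, 109.4, 216.4]
tcp_rot: [0.994, 0.106, -0.002, -0.015]
ft_force: [-0.4, -0.4, -3.2]
finger_gap: 15.0
grasp_force: 61.0
tcp [505.84 109.42 216.36] yaw 12.14 w [ 0.9943  0.1057 -0.002  -0.0148] j [ 0.041  0.209 -0.129  1.238  0.029  2.97 ] f [-0.42 -0.44 -3.21]
sock n 3110 L 79.46974417030965 108.90113023651816 W -15.279627927081204 11.982760438790642
socket 94.90113023651816 -1.6484337441452812 [598.96290973 127.76815349]
pintle 214 [621.3963  155.75383] [629.3992  165.25508] ((625.674072265625, 160.4647674560547), 4.82402229309082)
```

The commanded pose has picked up a tilt of 0.03 rad from hitting that limit, which would jam the sockets. I'll make a full turn of the tool in free space to bring joint 6 to its other end. That allows a square approach, and I can cancel the tilt there.

```bash
python3 -m pendant '[{"fingers":-1,"x":-0.12,"y":-0.1,"z":0,"yaw":0},{"fingers":-1,"x":-0.25,"y":-0.3,"z":0,"yaw":0},{"fingers":-1,"x":-0.25,"y":-0.36,"z":0,"yaw":0.1},{"fingers":-1,"x":-0.25,"y":-0.36,"z":0,"yaw":0.2},{"fingers":-1,"x":-0.25,"y":-0.36,"z":0,"yaw":0.3},{"fingers":-1,"x":-0.25,"y":-0.36,"z":0,"yaw":0.4},{"fingers":-1,"x":-0.25,"y":-0.36,"z":0,"yaw":0.5},{"fingers":-1,"x":-0.25,"y":-0.36,"z":0,"yaw":0.6},{"fingers":-1,"x":-0.25,"y":-0.36,"z":0,"yaw":0.7},{"fingers":-1,"x":-0.25,"y":-0.36,"z":0,"yaw":0.8},{"fingers":-1,"x":-0.25,"y":-0.36,"z":0,"yaw":0.9},{"fingers":-1,"x":-0.25,"y":-0.36,"z":0,"yaw":1.0}]'
python3 -m pendant '[{"fingers":-1,"x":0,"y":0,"z":0,"yaw":0.1},{"fingers":-1,"x":0,"y":0,"z":0,"yaw":0.2},{"fingers":-1,"x":0,"y":0,"z":0,"yaw":0.3},{"fingers":-1,"x":0,"y":0,"z":0,"yaw":0.4},{"fingers":-1,"x":0,"y":0,"z":0,"yaw":0.5},{"fingers":-1,"x":0,"y":0,"z":0,"yaw":0.6},{"fingers":-1,"x":0,"y":0,"z":0,"yaw":0.7},{"fingers":-1,"x":0,"y":0,"z":0,"yaw":0.8},{"fingers":-1,"x":0,"y":0,"z":0,"yaw":0.9},{"fingers":-1,"x":0,"y":0,"z":0,"yaw":1.0}]'
python3 -m pendant '[{"fingers":-1,"x":0,"y":0,"z":0,"yaw":0.1},{"fingers":-1,"x":0,"y":0,"z":0,"yaw":0.2},{"fingers":-1,"x":0,"y":0,"z":0,"yaw":0.3},{"fingers":-1,"x":0,"y":0,"z":0,"yaw":0.4},{"fingers":-1,"x":0,"y":0,"z":0,"yaw":0.5},{"fingers":-1,"x":0,"y":0,"z":0,"yaw":0.6},{"fingers":-1,"x":0,"y":0,"z":0,"yaw":0.7},{"fingers":-1,"x":0,"y":0,"z":0,"yaw":0.8},{"fingers":-1,"x":0,"y":0,"z":0,"yaw":0.9},{"fingers":-1,"x":0,"y":0,"z":0,"yaw":1.0}]'
python3 -c "
from h import *
s=r.get_state();print(s['joints'],s['position'],s['tcp_rot'])"
```

```text
time_s: 7.88
position: [431.0, 1.1, 216.4]
tcp_rot: [0.626, 0.779, -0.012, -0.009]
ft_force: [-0.7, -0.0, -3.3]
finger_gap: 15.2
grasp_force: 61.2
time_s: 9.12
position: [430.9, 1.2, 216.4]
tcp_rot: [-0.108, 0.994, -0.015, 0.002]
ft_force: [0.7, 0.3, -3.1]
finger_gap: 15.3
grasp_force: 61.2
time_s: 10.38
position: [430.9, 1.2, 216.4]
tcp_rot: [0.779, -0.626, 0.009, -0.012]
ft_force: [0.2, -0.9, -3.2]
finger_gap: 15.2
grasp_force: 61.2
[-0.19304924  0.01613421 -0.35004506  1.17733894  0.01268    -1.98025105] [430.86788085   1.16505105 216.41266461] [ 0.77929919 -0.62647153  0.00912027 -0.01195882]
```

```bash
python3 -m pendant '[{"fingers":-1,"x":0,"y":0,"z":0,"yaw":0.1},{"fingers":-1,"x":0,"y":0,"z":0,"yaw":0.2},{"fingers":-1,"x":0,"y":0,"z":0,"yaw":0.3},{"fingers":-1,"x":0,"y":0,"z":0,"yaw":0.4},{"fingers":-1,"x":0,"y":0,"z":0,"yaw":0.5},{"fingers":-1,"x":0,"y":0,"z":0,"yaw":0.6},{"fingers":-1,"x":0,"y":0,"z":0,"yaw":0.7},{"fingers":-1,"x":0,"y":0,"z":0,"yaw":0.78},{"fingers":-1,"x":0,"y":0,"z":0,"yaw":0.81},{"fingers":-1,"x":0,"y":0,"z":0,"yaw":0.81},{"fingers":-1,"x":0,"y":0,"z":0,"yaw":0.81}]'
python3 -c "
from h import *
s=r.get_state();print(s['joints'],s['position'],s['tcp_rot'])"
```

```text
time_s: 11.75
position: [434.4, 29.9, 216.3]
tcp_rot: [0.998, -0.061, -0.0, -0.003]
ft_force: [-0.0, 0.6, -3.8]
finger_gap: 15.2
grasp_force: 61.1
[-0.12084818  0.04962341 -0.31494972  1.20744229  0.00666477 -3.14062029] [434.35930284  29.85462739 216.30704098] [ 9.98139692e-01 -6.08742961e-02 -4.08829459e-04 -3.36290511e-03]
```

The cure works: the tilt went from 0.030 to 0.007 rad. One small further step should finish it.

```bash
python3 -m pendant '[{"fingers":-1,"x":0,"y":0,"z":0,"yaw":0.022},{"fingers":-1,"x":0,"y":0,"z":0,"yaw":0.022},{"fingers":-1,"x":0,"y":0,"z":0,"yaw":0.022}]'
python3 -c "
from h import *
s=r.get_state();print(s['joints'],s['position'],s['tcp_rot'])"
```

```text
time_s: 12.12
position: [435.3, 38.3, 216.3]
tcp_rot: [0.999, -0.049, -0.001, -0.0]
ft_force: [0.8, -0.2, -3.6]
finger_gap: 15.5
grasp_force: 61.1
[-9.63726794e-02  5.33628482e-02 -3.10929300e-01  1.20773250e+00
  1.55077648e-04 -3.14061275e+00] [435.26011387  38.34219034 216.3136594 ] [ 9.98815349e-01 -4.86571109e-02 -6.09763179e-04 -1.06732666e-04]
```

```bash
python3 -m pendant '[{"fingers":-1,"x":0,"y":0.1,"z":0,"yaw":0},{"fingers":-1,"x":0.05,"y":0.25,"z":0,"yaw":0.02},{"fingers":-1,"x":0.15,"y":0.38,"z":0,"yaw":0.049},{"fingers":-1,"x":0.22,"y":0.419,"z":0,"yaw":0.049},{"fingers":-1,"x":0.226,"y":0.419,"z":0,"yaw":0.049},{"fingers":-1,"x":0.226,"y":0.419,"z":0,"yaw":0.049},{"fingers":-1,"x":0.226,"y":0.419,"z":0,"yaw":0.049}]'
python3 look.py w5
```

```text
time_s: 13.0
position: [502.3, 163.3, 216.3]
tcp_rot: [1.0, -0.011, -0.001, -0.0]
ft_force: [0.5, 1.2, -3.8]
finger_gap: 15.2
grasp_force: 61.2
tcp [502.27 163.32 216.32] yaw -1.23 w [ 0.9999 -0.0107 -0.001  -0.    ] j [ 0.162  0.229 -0.104  1.24   0.    -2.958] f [ 0.49  1.2  -3.77]
sock n 3154 L 76.97331180680935 109.16040696605512 W -15.752114015791548 11.92117983887017
socket 95.16040696605512 -1.915467088460689 [597.37227158 159.37064863]
pintle 35 [628.25287 157.94295] [630.49274 164.44298] ((629.1357421875, 161.1916961669922), 3.325408458709717)
```

```bash
python3 -m pendant '[{"fingers":-1,"x":0.03,"y":0.002,"z":0,"yaw":0},{"fingers":-1,"x":0.06,"y":0.004,"z":0,"yaw":0},{"fingers":-1,"x":0.094,"y":0.004,"z":0,"yaw":0},{"fingers":-1,"x":0.094,"y":0.004,"z":0,"yaw":0},{"fingers":-1,"x":0.094,"y":0.004,"z":-0.04,"yaw":0},{"fingers":-1,"x":0.094,"y":0.004,"z":-0.08,"yaw":0},{"fingers":-1,"x":0.094,"y":0.004,"z":-0.117,"yaw":0},{"fingers":-1,"x":0.094,"y":0.004,"z":-0.117,"yaw":0},{"fingers":-1,"x":0.094,"y":0.004,"z":-0.117,"yaw":0}]'
python3 look.py w6
python3 - <<'E'
from h import *
for n,b in(("wrist",(0,110,180,330)),("scene",(180,270,235,325))):
    im,d,K,T=grab(n); np.savez("x_"+n+".npz",im=im,d=d,K=K,T=T)
    y0,y1,x0,x1=b; globals()[n]=cv2.resize(im[y0:y1,x0:x1],(400,int(400*(y1-y0)/(x1-x0))),interpolation=2)
C=np.zeros((400,800,3),np.uint8);C[:wrist.shape[0],:400]=wrist;C[:scene.shape[0],400:]=scene;cv2.imwrite("pics/c6.png",C)
E
```

```text
time_s: 14.18
position: [531.3, 165.2, 181.3]
tcp_rot: [1.0, -0.01, -0.001, -0.0]
ft_force: [0.4, 1.4, -2.7]
finger_gap: 15.4
grasp_force: 61.1
tcp [531.34 165.22 181.34] yaw -1.17 w [ 9.999e-01 -1.020e-02 -5.000e-04 -1.000e-04] j [ 0.157  0.297 -0.099  1.175  0.    -2.964] f [ 0.4  1.4 -2.7]
sock n 3149 L 76.9089439381063 109.0111202970562 W -15.668523551680291 11.885133351692208
socket 95.0111202970562 -1.8916950999940418 [626.29227967 161.38511496]
pintle 276 [624.35754 147.4718 ] [644.9882  173.05682] ((638.3836059570312, 160.1169891357422), 14.12536907196045)
```

View pics/c6.png

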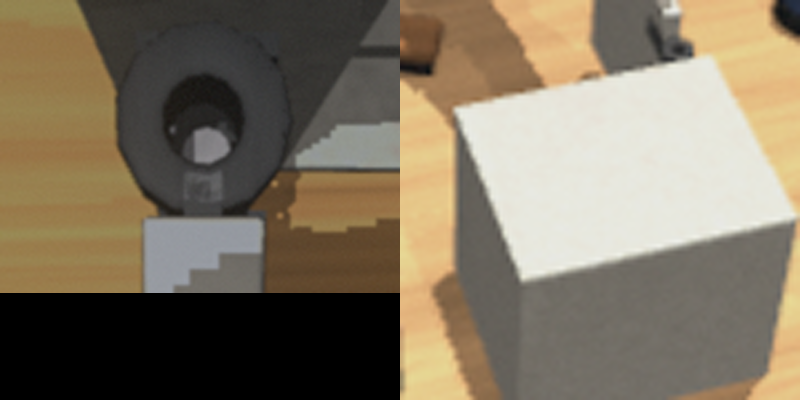

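The wrist crop shows the bright pintle top at crop (210,145), through the bore centred at crop (203,118). The scene crop is hidden by the cabinet. I back-project both to get the remaining offset.

```bash
cat > off.py <<'E'
from h import *
import sys
a=np.load(sys.argv[1]+".npz");im,K,T=a["im"],a["K"],a["T"];d=a["d"];h=float(sys.argv[2])
g=cv2.cvtColor(im,6)
def at(u,v,z):
    R=T[:3,:3];c=-R.T@T[:3,3];q=R.T@np.array([(u-K[0,2])/K[0,0],(v-K[1,2])/K[1,1],1]);return c+q*(z-c[2])/q[2]
sub=g[28:70,240:275];print(np.array2string(sub[2:40:2,::2]))
P=cloud(d,K,T);m=np.zeros(g.shape,bool);m[28:70,240:275]=1
mb=(m&(g>110)&(abs(P[...,2]-165.5)<5)).astype(np.uint8)
n,l,s,c=cv2.connectedComponentsWithStats(mb);k=1+np.argmax(s[1:,4]);print("pintle",s[k],c[k],at(*c[k],165.7))
# bore rim: pixels deeper than top face
top=147+h+20-1.5
mb=(m&(P[...,2]<top-4)).astype(np.uint8);n,l,s,c=cv2.connectedComponentsWithStats(mb);k=l[44,256] or 1+np.argmax(s[1:,4])
print("bore",s[k],c[k]);x,y,w,hh=s[k][:4];print(at(x+w/2-.5,y+hh/2-.5,top),at(x-.5,y+hh/2,top),at(x+w-.5,y+hh/2,top),at(x+w/2,y-.5,top),at(x+w/2,y+hh-.5,top))
E
python3 off.py w6 26.6
```

```text
[[ 62  63  61  55  36  28  26  24  24  25  23  27  41  57  62  64  63  58]
 [ 64  61  56  36  24  26  24  25  28  23  25  21  25  45  59  64  62  60]
 [ 61  59  36  26  27  25  27  25  26  25  24  26  25  27  42  57  62  64]
 [ 60  49  29  30  28  26  25  26  24  26  24  27  25  24  27  51  60  60]
 [ 57  35  27  27  27  27  24  28  28  26  23  27  27  25  23  41  59  65]
 [ 55  32  28  25  27  34  36  34  38  36  33  27  25  26  26  36  58  63]
 [ 50  28  27  30  34  38  36  38  38  37  38  38  30  22  28  29  56  62]
 [ 54  29  30  34  37  39  34  37  37  36  37  38  37  29  25  24  52  61]
 [ 54  30  34  37  36  38  37  36  45  43  34  35  39  36  27  26  54  59]
 [ 55  26  78  44  35  36  55 103 123 122 110  70  56  42  27  34  58  61]
 [ 56  34  38  38  38  46  84 129 125 127 131 127  73  59  41  37  57  61]
 [ 60  46  34  40  41  70  84 129 128 128 132 133 125  57  44  47  61  63]
 [ 62  57  38  39  50  73  84 128 128 131 132 131 132  66  37  55  61  62]
 [ 66  59  46  38  56  74  83 128 130 132 131 132 133  73  55  61  63  64]
 [ 64  61  59  47  49  71  83 133 133 135 135 129  92  51  61  65  64  65]
 [ 64  65  63  60  53  51  76 127 127 131 100  56  54  58  62  65  63  63]
 [ 65  66  63  63  59  58  45  40  43  45  54  61  65  64  61  64  63  62]
 [ 65  65  65  62  62  64  65  64  65  63  64  64  64  64  63  63  64  63]
 [ 68  66  66  66  62  65  63  68  66  65  66  66  65  63  64  66  67  64]]
pintle [253  48  13  13 137] [258.10948905  54.16058394] [627.40358328 160.29869492 165.7       ]
bore [242  32  28  30 631] [255.73692552  46.09191759]
[625.99883346 161.63115704 192.1       ] [625.94060288 167.40861367 192.1       ] [625.68321115 155.86201041 192.1       ] [631.52541208 161.30414402 192.1       ] [620.31272924 161.54926211 192.1       ]
```

```bash
python3 - <<'E'
from h import *
for f in("w6","x_wrist"):
    a=np.load(f+".npz");P=cloud(a["d"],a["K"],a["T"]);
    q=P[46:60,249:267];m=abs(q[...,2]-166)<3;print(m.sum(),q[m].min(0),q[m].max(0),q[m].mean(0))
    q=P[20:78,225:290];m=abs(q[...,2]-192)<2.5;print(m.sum(),q[m].min(0),q[m].max(0),q[m].mean(0), np.median(q[m][:,2]))
E
```

```text
186 [624.99436784 156.27256611 163.3162364 ] [631.01543973 164.89023651 167.71090936] [627.68872682 160.91581719 165.62162218]
2614 [614.14640534 147.60637016 189.56342136] [635.97488843 174.54235302 194.45327351] [625.42603168 161.39854802 192.37778938] 192.4228356827577
176 [625.15897551 156.32796486 163.521981  ] [630.8611209  164.92416716 167.65411686] [627.83782576 160.95250753 165.62704764]
2612 [614.28333568 147.59885276 189.63512841] [636.36234257 174.63465814 194.47848969] [625.67841481 161.44909944 192.71062732] 192.7603237506545
```

```bash
cat > chk.py <<'E'
from h import *
import sys
s=r.get_state();f=s["ft_force"];p=s["position"]
print(s["time_s"],p.round(2),f.round(2),s["torque"].round(2))
sys.exit(int(abs(f[2]+3.3)>3.5 or np.hypot(f[0],f[1])>5))
E
D='python3 -m pendant'
$D '[{"fingers":-1,"x":0.0033,"y":-0.0023,"z":0,"yaw":0},{"fingers":-1,"x":0.0033,"y":-0.0023,"z":-0.01,"yaw":0},{"fingers":-1,"x":0.0033,"y":-0.0023,"z":-0.016,"yaw":0},{"fingers":-1,"x":0.0033,"y":-0.0023,"z":-0.016,"yaw":0}]' >/dev/null && python3 chk.py && 
$D '[{"fingers":-1,"x":0,"y":0,"z":-0.002,"yaw":0},{"fingers":-1,"x":0,"y":0,"z":-0.003,"yaw":0}]' >/dev/null && python3 chk.py &&
$D '[{"fingers":-1,"x":0,"y":0,"z":-0.002,"yaw":0},{"fingers":-1,"x":0,"y":0,"z":-0.003,"yaw":0}]' >/dev/null && python3 chk.py &&
$D '[{"fingers":-1,"x":0,"y":0,"z":-0.002,"yaw":0},{"fingers":-1,"x":0,"y":0,"z":-0.003,"yaw":0}]' >/dev/null && python3 chk.py &&
$D '[{"fingers":-1,"x":0,"y":0,"z":-0.002,"yaw":0},{"fingers":-1,"x":0,"y":0,"z":-0.003,"yaw":0}]' >/dev/null && python3 chk.py &&
$D '[{"fingers":-1,"x":0,"y":0,"z":-0.002,"yaw":0},{"fingers":-1,"x":0,"y":0,"z":-0.003,"yaw":0}]' >/dev/null && python3 chk.py &&
$D '[{"fingers":-1,"x":0,"y":0,"z":-0.002,"yaw":0},{"fingers":-1,"x":0,"y":0,"z":-0.003,"yaw":0}]' >/dev/null && python3 chk.py
```

```text
14.825 [532.09 164.48 176.1 ] [ 0.21  0.33 -3.85] [ 0.09  0.04 -0.02]
15.075 [532.29 164.5  175.51] [-0.04 -0.55 -4.55] [-0.01  0.04 -0.  ]
15.325 [532.27 164.51 174.61] [ 0.28  0.48 -3.6 ] [ 0.01 -0.   -0.03]
15.575 [532.12 164.54 173.67] [-0.09 -0.5  -3.75] [ 0.02  0.08 -0.01]
15.825 [532.16 164.52 172.71] [-0.64 -0.48 -2.84] [0.03 0.16 0.05]
16.075 [532.19 164.52 171.84] [-0.62  0.89 -2.7 ] [0.05 0.18 0.01]
16.325 [532.14 164.51 170.93] [-1.36  0.46 -2.85] [0.03 0.26 0.07]
```

It's about 4 mm past the pintle tips without vertical resistance, so the pintles are in the sockets. There's a slight push towards -x, so I ease 0.5 mm that way and continue.

```bash
D='python3 -m pendant'
$D '[{"fingers":-1,"x":-0.0017,"y":0,"z":0,"yaw":0},{"fingers":-1,"x":-0.0017,"y":0,"z":0,"yaw":0}]' >/dev/null && python3 chk.py && 
$D '[{"fingers":-1,"x":0,"y":0,"z":-0.002,"yaw":0},{"fingers":-1,"x":0,"y":0,"z":-0.004,"yaw":0},{"fingers":-1,"x":0,"y":0,"z":-0.004,"yaw":0}]' >/dev/null && python3 chk.py &&
$D '[{"fingers":-1,"x":0,"y":0,"z":-0.002,"yaw":0},{"fingers":-1,"x":0,"y":0,"z":-0.004,"yaw":0},{"fingers":-1,"x":0,"y":0,"z":-0.006,"yaw":0}]' >/dev/null && python3 chk.py &&
$D '[{"fingers":-1,"x":0,"y":0,"z":-0.002,"yaw":0},{"fingers":-1,"x":0,"y":0,"z":-0.004,"yaw":0},{"fingers":-1,"x":0,"y":0,"z":-0.006,"yaw":0}]' >/dev/null && python3 chk.py &&
$D '[{"fingers":-1,"x":0,"y":0,"z":-0.002,"yaw":0},{"fingers":-1,"x":0,"y":0,"z":-0.004,"yaw":0},{"fingers":-1,"x":0,"y":0,"z":-0.006,"yaw":0}]' >/dev/null && python3 chk.py
```

```text
16.575 [531.94 164.52 171.1 ] [-1.29  0.28 -2.38] [-0.01  0.08  0.03]
16.95 [531.77 164.5  169.75] [-0.14 -0.41 -3.36] [ 0.02  0.04 -0.01]
17.325 [531.75 164.51 167.97] [ 1.03  0.47 -2.65] [ 0.04  0.02 -0.03]
17.7 [531.73 164.52 166.18] [ 0.2   0.74 -3.85] [-0.    0.01  0.02]
18.075 [531.74 164.53 164.38] [-0.22 -0.26 -3.4 ] [-0.03 -0.01 -0.06]
```

```bash
D='python3 -m pendant'
$D '[{"fingers":-1,"x":0,"y":0,"z":-0.002,"yaw":0},{"fingers":-1,"x":0,"y":0,"z":-0.004,"yaw":0},{"fingers":-1,"x":0,"y":0,"z":-0.006,"yaw":0}]' >/dev/null && python3 chk.py && 
$D '[{"fingers":-1,"x":0,"y":0,"z":-0.002,"yaw":0},{"fingers":-1,"x":0,"y":0,"z":-0.004,"yaw":0},{"fingers":-1,"x":0,"y":0,"z":-0.006,"yaw":0}]' >/dev/null && python3 chk.py &&
$D '[{"fingers":-1,"x":0,"y":0,"z":-0.002,"yaw":0},{"fingers":-1,"x":0,"y":0,"z":-0.004,"yaw":0},{"fingers":-1,"x":0,"y":0,"z":-0.006,"yaw":0}]' >/dev/null && python3 chk.py &&
$D '[{"fingers":-1,"x":0,"y":0,"z":-0.0015,"yaw":0},{"fingers":-1,"x":0,"y":0,"z":-0.003,"yaw":0}]' >/dev/null && python3 chk.py &&
$D '[{"fingers":-1,"x":0,"y":0,"z":-0.0015,"yaw":0},{"fingers":-1,"x":0,"y":0,"z":-0.003,"yaw":0}]' >/dev/null && python3 chk.py &&
$D '[{"fingers":-1,"x":0,"y":0,"z":-0.0015,"yaw":0},{"fingers":-1,"x":0,"y":0,"z":-0.0015,"yaw":0}]' >/dev/null && python3 chk.py &&
$D '[{"fingers":-1,"x":0,"y":0,"z":-0.0015,"yaw":0},{"fingers":-1,"x":0,"y":0,"z":-0.0015,"yaw":0}]' >/dev/null && python3 chk.py &&
$D '[{"fingers":-1,"x":0,"y":0,"z":-0.0015,"yaw":0},{"fingers":-1,"x":0,"y":0,"z":-0.0015,"yaw":0}]' >/dev/null && python3 chk.py &&
$D '[{"fingers":-1,"x":0,"y":0,"z":-0.0015,"yaw":0},{"fingers":-1,"x":0,"y":0,"z":-0.0015,"yaw":0}]' >/dev/null && python3 chk.py &&
$D '[{"fingers":-1,"x":0,"y":0,"z":-0.0015,"yaw":0},{"fingers":-1,"x":0,"y":0,"z":-0.0015,"yaw":0}]' >/dev/null && python3 chk.py
```

```text
18.45 [531.75 164.52 162.6 ] [ 0.31  0.13 -3.6 ] [ 0.03  0.03 -0.01]
18.825 [531.73 164.52 160.79] [-1.1  -0.11 -3.25] [0.01 0.04 0.02]
19.2 [531.74 164.54 159.  ] [ 0.32  0.15 -4.52] [-0.    0.04 -0.01]
19.45 [531.76 164.51 158.11] [-0.32 -0.03 -2.62] [0.02 0.04 0.03]
19.7 [531.78 164.51 157.21] [-0.3   0.02 -2.71] [0.02 0.03 0.06]
19.95 [531.71 164.52 156.72] [ 0.63  0.58 -2.22] [-0.05 -0.03 -0.04]
20.2 [531.72 164.5  156.28] [-0.38  0.21 -2.93] [-0.01  0.02 -0.03]
20.45 [531.73 164.51 155.84] [ 0.09  0.04 -4.08] [-0.02  0.05 -0.01]
20.7 [531.71 164.51 155.38] [ 0.03 -0.34 -3.93] [-0.02 -0.02 -0.01]
20.95 [531.7  164.51 154.92] [ 0.39  0.38 -2.89] [0.01 0.02 0.  ]
```

```bash
D='python3 -m pendant'
$D '[{"fingers":-1,"x":0,"y":0,"z":-0.0015,"yaw":0},{"fingers":-1,"x":0,"y":0,"z":-0.0015,"yaw":0}]' >/dev/null && python3 chk.py &&
$D '[{"fingers":-1,"x":0,"y":0,"z":-0.0015,"yaw":0},{"fingers":-1,"x":0,"y":0,"z":-0.0015,"yaw":0}]' >/dev/null && python3 chk.py &&
$D '[{"fingers":-1,"x":0,"y":0,"z":-0.0015,"yaw":0},{"fingers":-1,"x":0,"y":0,"z":-0.0015,"yaw":0}]' >/dev/null && python3 chk.py &&
$D '[{"fingers":-1,"x":0,"y":0,"z":-0.0015,"yaw":0},{"fingers":-1,"x":0,"y":0,"z":-0.0015,"yaw":0}]' >/dev/null && python3 chk.py &&
$D '[{"fingers":-1,"x":0,"y":0,"z":-0.0015,"yaw":0},{"fingers":-1,"x":0,"y":0,"z":-0.0015,"yaw":0}]' >/dev/null && python3 chk.py &&
$D '[{"fingers":-1,"x":0,"y":0,"z":-0.0015,"yaw":0},{"fingers":-1,"x":0,"y":0,"z":-0.0015,"yaw":0}]' >/dev/null && python3 chk.py
```

```text
21.2 [531.75 164.5  154.5 ] [-0.1  -0.96 -3.51] [-0.01  0.01 -0.03]
21.45 [531.8  164.56 154.34] [-1.34  0.34 -0.98] [-0.03  0.08  0.06]
21.7 [531.78 164.55 154.26] [-3.53  0.02  4.7 ] [-0.12  0.46 -0.06]
```

The shoulder contact is felt: the upward force changed by 8 N at z 154.3, against 154.8 predicted for home. I release, rise clear and look.

```bash
D='python3 -m pendant'
$D '[{"fingers":-0.6,"x":0,"y":0,"z":0,"yaw":0},{"fingers":-0.3,"x":0,"y":0,"z":0,"yaw":0},{"fingers":0.2,"x":0,"y":0,"z":0,"yaw":0},{"fingers":0.2,"x":0,"y":0,"z":0,"yaw":0},{"fingers":0.2,"x":0,"y":0,"z":0,"yaw":0}]' ; python3 chk.py
$D '[{"fingers":0.2,"x":0,"y":0,"z":0.05,"yaw":0},{"fingers":0.2,"x":0,"y":0,"z":0.15,"yaw":0},{"fingers":0.2,"x":0,"y":0,"z":0.3,"yaw":0},{"fingers":0.2,"x":0,"y":0,"z":0.4,"yaw":0},{"fingers":0.2,"x":0,"y":0,"z":0.4,"yaw":0}]'
python3 - <<'E'
from h import *
im,d,K,T=grab("wrist"); np.savez("w7.npz",im=im,d=d,K=K,T=T); cv2.imwrite("pics/w7.png",im)
P=cloud(d,K,T);X,Y,Z=P[...,0],P[...,1],P[...,2]
m=(abs(Z-191)<4)&(X>430)&(X<618)&(abs(Y-160)<40);q=P[m];print(len(q),q.min(0),q.max(0),np.median(q[:,2]),cv2.minAreaRect(np.ascontiguousarray(q[:,:2].astype(np.float32))))
m=(X>605)&(X<650)&(abs(Y-160)<25)&(Z>155);print(np.percentile(P[m][:,2],[5,50,95]))
E
```

```text
time_s: 22.32
position: [531.8, 164.5, 153.6]
tcp_rot: [1.0, -0.01, -0.001, -0.0]
ft_force: [-0.1, -0.4, -0.1]
finger_gap: 51.3
grasp_force: 0.0
22.325 [531.79 164.54 153.6 ] [-0.07 -0.44 -0.11] [ 0.03 -0.04 -0.05]
time_s: 22.95
position: [533.4, 164.8, 277.7]
tcp_rot: [1.0, -0.01, 0.003, -0.001]
ft_force: [0.9, -0.5, 0.0]
finger_gap: 51.5
grasp_force: 0.0
3301 [448.59360667 153.7580653  187.0021679 ] [608.07585961 172.28150059 192.38295932] 189.07293038576984 ((528.3307495117188, 163.1091766357422), (16.023984909057617, 159.2190399169922), 88.6810302734375)
[163.62706921 167.06208755 199.19838384]
```

View pics/w7.png

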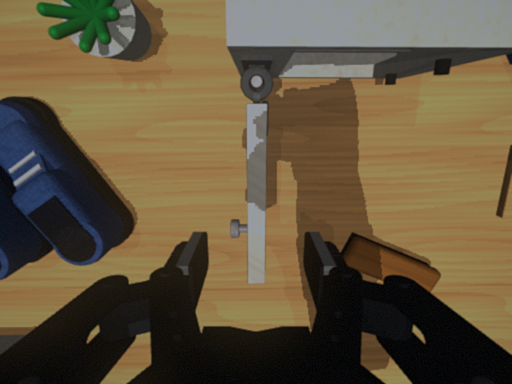

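The wrist view shows the door hung and open. The socket is at (257,82) with the pintle tip flush in it, the knob is at (236,228), and the fingers are clear. Next I close the fingers, turn them and come down on the outer side, away from the face.

```bash
D='python3 -m pendant'
$D '[{"fingers":-1,"x":-0.056,"y":0.1,"z":0,"yaw":-0.1},{"fingers":-1,"x":-0.056,"y":0.14,"z":0,"yaw":-0.2},{"fingers":-1,"x":-0.056,"y":0.14,"z":0,"yaw":-0.3},{"fingers":-1,"x":-0.056,"y":0.14,"z":0,"yaw":-0.4},{"fingers":-1,"x":-0.056,"y":0.14,"z":0,"yaw":-0.5},{"fingers":-1,"x":-0.056,"y":0.14,"z":0,"yaw":-0.6},{"fingers":-1,"x":-0.056,"y":0.14,"z":0,"yaw":-0.7},{"fingers":-1,"x":-0.056,"y":0.14,"z":-0.1,"yaw":-0.8},{"fingers":-1,"x":-0.056,"y":0.14,"z":-0.2,"yaw":-0.9},{"fingers":-1,"x":-0.056,"y":0.14,"z":-0.3,"yaw":-1},{"fingers":-1,"x":-0.056,"y":0.14,"z":-0.35,"yaw":-1},{"fingers":-1,"x":-0.056,"y":0.14,"z":-0.35,"yaw":-1}]'; python3 chk.py
python3 - <<'E'
import numpy as np
H=np.array([626.5,161.1]);s=r0=110
from workcell import r
p=r.get_state()["position"][:2]
C=lambda f:H+s*np.array([-np.cos(f),-np.sin(f)])+19*np.array([-np.sin(f),np.cos(f)])
for a in(-1.2,0,10,20,30,40,50,60,70,75,80,83,85,87,88.8,90):print(a,C(np.radians(a)).round(1),((C(np.radians(a))-p)/300).round(3),round(a/90,3))
E
```

```text
time_s: 24.5
position: [513.9, 206.2, 167.3]
tcp_rot: [-0.701, 0.713, 0.001, -0.001]
ft_force: [-0.3, 0.3, -0.2]
finger_gap: -0.1
grasp_force: 0.0
24.5 [513.87 206.25 167.29] [-0.32  0.34 -0.23] [0.01 0.03 0.03]
-1.2 [516.9 182.4] [ 0.01 -0.08] -0.013
0 [516.5 180.1] [ 0.009 -0.087] 0.0
10 [514.9 160.7] [ 0.003 -0.152] 0.111
20 [516.6 141.3] [ 0.009 -0.216] 0.222
30 [521.7 122.6] [ 0.026 -0.279] 0.333
40 [530.  104.9] [ 0.054 -0.338] 0.444
50 [541.2  89. ] [ 0.091 -0.391] 0.556
60 [555.   75.3] [ 0.137 -0.436] 0.667
70 [571.   64.2] [ 0.191 -0.473] 0.778
75 [579.7  59.8] [ 0.219 -0.488] 0.833
80 [588.7  56.1] [ 0.249 -0.501] 0.889
83 [594.2  54.2] [ 0.268 -0.507] 0.922
85 [598.   53.2] [ 0.28 -0.51] 0.944
87 [601.8  52.2] [ 0.293 -0.513] 0.967
88.8 [605.2  51.5] [ 0.304 -0.516] 0.987
90 [607.5  51.1] [ 0.312 -0.517] 1.0
```

```bash
D='python3 -m pendant'
$D '[{"fingers":-1,"x":0.01,"y":-0.04,"z":0,"yaw":0},{"fingers":-1,"x":0.01,"y":-0.065,"z":0,"yaw":0},{"fingers":-1,"x":0.01,"y":-0.08,"z":0,"yaw":0},{"fingers":-1,"x":0.009,"y":-0.09,"z":0,"yaw":0.01},{"fingers":-1,"x":0.008,"y":-0.105,"z":0,"yaw":0.03},{"fingers":-1,"x":0.006,"y":-0.12,"z":0,"yaw":0.06},{"fingers":-1,"x":0.004,"y":-0.136,"z":0,"yaw":0.09},{"fingers":-1,"x":0.003,"y":-0.152,"z":0,"yaw":0.111},{"fingers":-1,"x":0.006,"y":-0.184,"z":0,"yaw":0.166},{"fingers":-1,"x":0.009,"y":-0.216,"z":0,"yaw":0.222},{"fingers":-1,"x":0.017,"y":-0.248,"z":0,"yaw":0.277},{"fingers":-1,"x":0.026,"y":-0.279,"z":0,"yaw":0.333}]'; python3 chk.py
python3 - <<'E'
from h import *
im,d,K,T=grab("wrist");P=cloud(d,K,T);X,Y,Z=P[...,0],P[...,1],P[...,2]
m=(abs(Z-190)<5)&(np.hypot(X-626.5,Y-161)<190)&(np.hypot(X-626.5,Y-161)>15)&(X<625)
q=P[m];print(len(q),cv2.minAreaRect(np.ascontiguousarray(q[:,:2].astype(np.float32))));cv2.imwrite("pics/w8.png",im)
E
```

```text
time_s: 26.0
position: [522.8, 122.6, 168.8]
tcp_rot: [0.862, -0.507, -0.0, -0.001]
ft_force: [0.7, 0.9, 0.1]
finger_gap: 0.3
grasp_force: 0.1
26.0 [522.76 122.55 168.78] [0.74 0.91 0.1 ] [-0.   -0.05 -0.02]
12478 ((540.9991455078125, 112.8873519897461), (160.78309631347656, 22.322134017944336), 30.51839256286621)
```

View pics/w8.png

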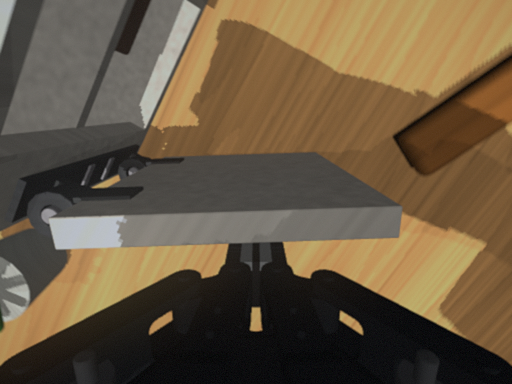

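The view shows the fingers flat on the outer face at (255,250), with the door following at about 30°. I continue, slowing down towards the end and keeping yaw away from the joint limit.

```bash
D='python3 -m pendant'
$D '[{"fingers":-1,"x":0.013,"y":-0.03,"z":0,"yaw":0.055},{"fingers":-1,"x":0.028,"y":-0.059,"z":0,"yaw":0.111},{"fingers":-1,"x":0.046,"y":-0.087,"z":0,"yaw":0.167},{"fingers":-1,"x":0.065,"y":-0.112,"z":0,"yaw":0.223},{"fingers":-1,"x":0.087,"y":-0.136,"z":0,"yaw":0.278},{"fingers":-1,"x":0.111,"y":-0.157,"z":0,"yaw":0.334},{"fingers":-1,"x":0.138,"y":-0.177,"z":0,"yaw":0.39},{"fingers":-1,"x":0.152,"y":-0.186,"z":0,"yaw":0.42},{"fingers":-1,"x":0.165,"y":-0.194,"z":0,"yaw":0.445},{"fingers":-1,"x":0.175,"y":-0.199,"z":0,"yaw":0.465},{"fingers":-1,"x":0.184,"y":-0.205,"z":0,"yaw":0.48},{"fingers":-1,"x":0.193,"y":-0.209,"z":0,"yaw":0.5},{"fingers":-1,"x":0.2,"y":-0.212,"z":0,"yaw":0.5},{"fingers":-1,"x":0.2,"y":-0.212,"z":0,"yaw":0.5}]'; python3 chk.py
cat > ang.py <<'E'
from h import *
s=r.get_state();print("j6",s["joints"][5])
im,d,K,T=grab("wrist");P=cloud(d,K,T);X,Y,Z=P[...,0],P[...,1],P[...,2]
R=np.hypot(X-626.5,Y-161)
m=(abs(Z-189)<4)&(R<190)&(R>25)&(X<636)&(Y<150)&(X>520)
q=P[m];print(len(q),cv2.minAreaRect(np.ascontiguousarray(q[:,:2].astype(np.float32))))
E
python3 ang.py
```

```text
time_s: 27.8
position: [582.9, 59.2, 168.6]
tcp_rot: [0.99, -0.141, -0.001, -0.0]
ft_force: [-0.4, 0.4, 0.2]
finger_gap: 0.4
grasp_force: 0.0
27.8 [582.9   59.17 168.6 ] [-0.4   0.36  0.22] [0.01 0.02 0.  ]
j6 -2.894530894171453
11925 ((600.429443359375, 63.498390197753906), (154.2747344970703, 23.014909744262695), 76.35721588134766)
```

```bash
D='python3 -m pendant'
cat > chk2.py <<'E'
from h import *
import sys
s=r.get_state();f=s["ft_force"];print(s["time_s"],s["position"].round(2),f.round(2));sys.exit(int(f[0]<-4.5))
E
$D '[{"fingers":-1,"x":0.0067,"y":-0.002,"z":0,"yaw":0},{"fingers":-1,"x":0.0133,"y":-0.004,"z":0,"yaw":0},{"fingers":-1,"x":0.02,"y":-0.006,"z":0,"yaw":0},{"fingers":-1,"x":0.0267,"y":-0.008,"z":0,"yaw":0},{"fingers":-1,"x":0.0333,"y":-0.009,"z":0,"yaw":0},{"fingers":-1,"x":0.04,"y":-0.01,"z":0,"yaw":0},{"fingers":-1,"x":0.0467,"y":-0.011,"z":0,"yaw":0},{"fingers":-1,"x":0.05,"y":-0.012,"z":0,"yaw":0}]' >/dev/null; python3 chk2.py && python3 ang.py &&
$D '[{"fingers":-1,"x":0.003,"y":0,"z":0,"yaw":0},{"fingers":-1,"x":0.006,"y":0,"z":0,"yaw":0}]' >/dev/null; python3 chk2.py &&
$D '[{"fingers":-1,"x":0.003,"y":0,"z":0,"yaw":0},{"fingers":-1,"x":0.005,"y":0,"z":0,"yaw":0}]' >/dev/null; python3 chk2.py &&
$D '[{"fingers":-1,"x":0.002,"y":0,"z":0,"yaw":0},{"fingers":-1,"x":0.004,"y":0,"z":0,"yaw":0}]' >/dev/null; python3 chk2.py &&
$D '[{"fingers":-1,"x":0.002,"y":0,"z":0,"yaw":0},{"fingers":-1,"x":0.004,"y":0,"z":0,"yaw":0}]' >/dev/null; python3 chk2.py && python3 ang.py
```

```text
28.85 [597.92  55.62 168.61] [-0.74  0.1   0.42]
j6 -2.899913543746924
11924 ((613.7484130859375, 61.035335540771484), (153.9123992919922, 25.218582153320312), 84.786376953125)
29.15 [599.53  55.63 168.6 ] [-0.3   1.5  -0.42]
29.4 [601.11  55.62 168.65] [-0.04 -0.01  0.3 ]
29.65 [602.26  55.61 168.63] [-0.63 -0.08  0.19]
29.9 [603.49  55.61 168.62] [ 0.36 -0.91 -0.66]
j6 -2.899509826554645
11864 ((618.7650756835938, 60.60606384277344), (154.2003173828125, 25.63896942138672), 87.74689483642578)
```

```bash
D='python3 -m pendant'
$D '[{"fingers":-1,"x":0.0015,"y":0,"z":0,"yaw":0},{"fingers":-1,"x":0.003,"y":0,"z":0,"yaw":0}]' >/dev/null; python3 chk2.py &&
$D '[{"fingers":-1,"x":0.0015,"y":0,"z":0,"yaw":0},{"fingers":-1,"x":0.003,"y":0,"z":0,"yaw":0}]' >/dev/null; python3 chk2.py &&
$D '[{"fingers":-1,"x":0.0015,"y":0,"z":0,"yaw":0},{"fingers":-1,"x":0.003,"y":0,"z":0,"yaw":0}]' >/dev/null; python3 chk2.py &&
$D '[{"fingers":-1,"x":0.0015,"y":0,"z":0,"yaw":0},{"fingers":-1,"x":0.003,"y":0,"z":0,"yaw":0}]' >/dev/null; python3 chk2.py && 
$D '[{"fingers":-1,"x":0.0015,"y":0,"z":0,"yaw":0},{"fingers":-1,"x":0.003,"y":0,"z":0,"yaw":0}]' >/dev/null; python3 chk2.py &&
$D '[{"fingers":-1,"x":0.0015,"y":0,"z":0,"yaw":0},{"fingers":-1,"x":0.003,"y":0,"z":0,"yaw":0}]' >/dev/null; python3 chk2.py && python3 ang.py
```

```text
30.2 [604.37  55.62 168.64] [ 0.14 -0.32 -0.18]
30.45 [604.82  55.61 168.59] [-2.29  0.28  1.26]
30.7 [605.11  55.67 168.55] [-4.99  0.27  3.25]
30.7 [605.11  55.67 168.55] [-4.99  0.27  3.25]
30.7 [605.11  55.67 168.55] [-4.99  0.27  3.25]
30.7 [605.11  55.67 168.55] [-4.99  0.27  3.25]
```

It's against the bumpers: the force rises to 5 N from x 604.8. I back off slowly, then rise and check.

```bash
D='python3 -m pendant'
$D '[{"fingers":-1,"x":0.001,"y":0,"z":0,"yaw":0},{"fingers":-1,"x":0.001,"y":0,"z":0,"yaw":0}]' >/dev/null; python3 chk2.py
$D '[{"fingers":-1,"x":-0.001,"y":0,"z":0,"yaw":0},{"fingers":-1,"x":-0.002,"y":0,"z":0,"yaw":0},{"fingers":-1,"x":-0.003,"y":0,"z":0,"yaw":0},{"fingers":-1,"x":-0.004,"y":0,"z":0,"yaw":0},{"fingers":-1,"x":-0.005,"y":0,"z":0,"yaw":0},{"fingers":-1,"x":-0.006,"y":0,"z":0,"yaw":0},{"fingers":-1,"x":-0.007,"y":0,"z":0,"yaw":0},{"fingers":-1,"x":-0.009,"y":0,"z":0,"yaw":0},{"fingers":-1,"x":-0.012,"y":0,"z":0,"yaw":0},{"fingers":-1,"x":-0.016,"y":0,"z":0,"yaw":0},{"fingers":-1,"x":-0.025,"y":0,"z":0,"yaw":0},{"fingers":-1,"x":-0.05,"y":0,"z":0,"yaw":0},{"fingers":-1,"x":-0.1,"y":0,"z":0,"yaw":0},{"fingers":-1,"x":-0.2,"y":0,"z":0.1,"yaw":0},{"fingers":-1,"x":-0.25,"y":0,"z":0.3,"yaw":0},{"fingers":-1,"x":-0.25,"y":0,"z":0.4,"yaw":0},{"fingers":-1,"x":-0.25,"y":0,"z":0.4,"yaw":0}]'
python3 ang.py
python3 - <<'E'
from h import *
im,d,K,T=grab("wrist");im2,d2,K2,T2=grab("top")
C=np.zeros((384,800,3),np.uint8);C[:,:512]=im;C[:288,512:]=cv2.resize(im2[90:180,205:295],(288,288));cv2.imwrite("pics/w9.png",C)
E
```

```text
30.95 [605.13  55.65 168.55] [-5.78 -0.56  3.32]
time_s: 33.08
position: [532.4, 55.6, 291.8]
tcp_rot: [0.99, -0.141, 0.002, -0.0]
ft_force: [0.6, -0.4, -1.0]
finger_gap: 0.2
grasp_force: 0.0
j6 -2.905048298756057
3993 ((620.779296875, 60.18767547607422), (153.87155151367188, 16.220123291015625), 86.59793090820312)
```

View pics/w9.png

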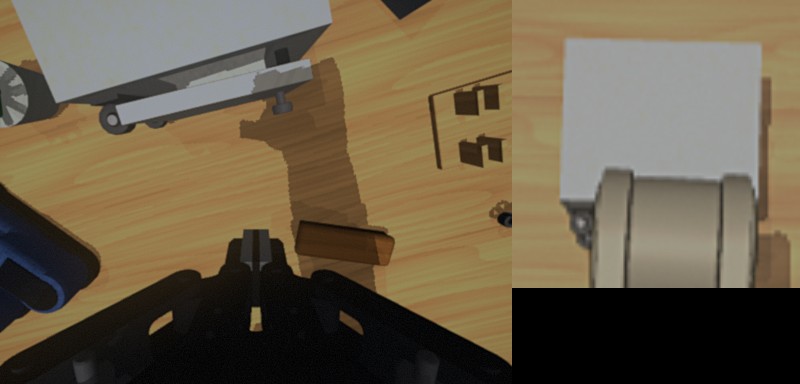

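The wrist view shows the door in front of the cabinet with the knob at (282,103) and the fingers clear. It looks slightly off parallel, so I measure it against the cabinet front.

```bash
cat > par.py <<'E'
from h import *
im,d,K,T=grab("wrist");P=cloud(d,K,T);X,Y,Z=P[...,0],P[...,1],P[...,2]
def fit(m,edge,lo,hi):
    pts=[]
    for y in np.arange(lo,hi,4):
        k=m&(abs(Y-y)<2)
        if k.sum()>2: pts.append((y,edge(X[k])))
    pts=np.array(pts);c=np.polyfit(pts[:,0],pts[:,1],1)
    res=pts[:,1]-np.polyval(c,pts[:,0]);k=abs(res)<1.5;c=np.polyfit(pts[k,0],pts[k,1],1);return c
c=fit((abs(Z-199)<4)&(X>632),lambda a:a.min(),0,140)
g=fit((abs(Z-189)<5)&(X<634)&(X>590),lambda a:(a.min()+a.max())/2,-5,135)
print("cab front slope",c,"door",g,"gap angle deg",np.degrees(np.arctan(g[0])-np.arctan(c[0])))
for y in(0,60,130):print(y,np.polyval(c,y),np.polyval(g,y),np.polyval(c,y)-np.polyval(g,y))
E
python3 par.py
```

```text
cab front slope [2.69389242e-02 6.41829336e+02] door [5.89713244e-02 6.17159812e+02] gap angle deg 1.8317859651111632
0 641.8293355853781 617.1598121480929 24.669523437285193
60 643.4456710398282 620.6980916117604 22.747579428067752
130 645.3313957366868 624.8260843193726 20.505311417314147
```

The door sprang back by about 1.8° as I backed off, although it was shut under the push. I'll push again gently, nearer the knob, and back off even more slowly while watching it.

```bash
D='python3 -m pendant'
$D '[{"fingers":-1,"x":0.1,"y":-0.059,"z":-0.15,"yaw":0},{"fingers":-1,"x":0.13,"y":-0.059,"z":-0.3,"yaw":0},{"fingers":-1,"x":0.13,"y":-0.059,"z":-0.4,"yaw":0},{"fingers":-1,"x":0.17,"y":-0.059,"z":-0.41,"yaw":0},{"fingers":-1,"x":0.19,"y":-0.059,"z":-0.41,"yaw":0},{"fingers":-1,"x":0.2,"y":-0.059,"z":-0.41,"yaw":0},{"fingers":-1,"x":0.205,"y":-0.059,"z":-0.41,"yaw":0},{"fingers":-1,"x":0.21,"y":-0.059,"z":-0.41,"yaw":0},{"fingers":-1,"x":0.21,"y":-0.059,"z":-0.41,"yaw":0}]' >/dev/null; python3 chk2.py; python3 par.py | grep gap
for i in 1; do
$D '[{"fingers":-1,"x":0.002,"y":0,"z":0,"yaw":0},{"fingers":-1,"x":0.005,"y":0,"z":0,"yaw":0}]' >/dev/null; python3 chk2.py &&
$D '[{"fingers":-1,"x":0.002,"y":0,"z":0,"yaw":0},{"fingers":-1,"x":0.005,"y":0,"z":0,"yaw":0}]' >/dev/null; python3 chk2.py &&
$D '[{"fingers":-1,"x":0.002,"y":0,"z":0,"yaw":0},{"fingers":-1,"x":0.004,"y":0,"z":0,"yaw":0}]' >/dev/null; python3 chk2.py &&
$D '[{"fingers":-1,"x":0.002,"y":0,"z":0,"yaw":0},{"fingers":-1,"x":0.003,"y":0,"z":0,"yaw":0}]' >/dev/null; python3 chk2.py &&
$D '[{"fingers":-1,"x":0.002,"y":0,"z":0,"yaw":0},{"fingers":-1,"x":0.003,"y":0,"z":0,"yaw":0}]' >/dev/null; python3 chk2.py
done; python3 par.py
```

```text
34.4 [594.55  37.94 166.01] [ 0.57  0.68 -0.13]
cab front slope [2.71856476e-02 6.42214322e+02] door [6.26508877e-02 6.17447052e+02] gap angle deg 2.0277065685984277
34.7 [595.89  37.91 165.66] [-0.64  0.44  0.  ]
34.95 [597.47  37.92 165.61] [1.04 0.63 0.75]
35.2 [598.71  37.92 165.6 ] [0.44 0.46 0.2 ]
35.45 [599.57  37.91 165.61] [0.33 0.97 0.05]
35.7 [600.47  37.96 165.62] [ 0.52 -0.98 -0.08]
cab front slope [2.71189650e-02 6.42177316e+02] door [6.12675969e-02 6.17548117e+02] gap angle deg 1.9525707690185499
0 642.1773158948616 617.5481168692097 24.62919902565193
60 643.8044537970829 621.2241726831418 22.58028111394117
130 645.7027813496744 625.5129044660624 20.189876883611987
```

```bash
D='python3 -m pendant'
$D '[{"fingers":-1,"x":0.002,"y":0,"z":0,"yaw":0},{"fingers":-1,"x":0.005,"y":0,"z":0,"yaw":0}]' >/dev/null; python3 chk2.py &&
$D '[{"fingers":-1,"x":0.002,"y":0,"z":0,"yaw":0},{"fingers":-1,"x":0.004,"y":0,"z":0,"yaw":0}]' >/dev/null; python3 chk2.py &&
$D '[{"fingers":-1,"x":0.002,"y":0,"z":0,"yaw":0},{"fingers":-1,"x":0.003,"y":0,"z":0,"yaw":0}]' >/dev/null; python3 chk2.py &&
$D '[{"fingers":-1,"x":0.002,"y":0,"z":0,"yaw":0},{"fingers":-1,"x":0.003,"y":0,"z":0,"yaw":0}]' >/dev/null; python3 chk2.py &&
$D '[{"fingers":-1,"x":0.002,"y":0,"z":0,"yaw":0},{"fingers":-1,"x":0.003,"y":0,"z":0,"yaw":0}]' >/dev/null; python3 chk2.py &&
$D '[{"fingers":-1,"x":0.002,"y":0,"z":0,"yaw":0},{"fingers":-1,"x":0.003,"y":0,"z":0,"yaw":0}]' >/dev/null; python3 chk2.py ; python3 par.py
```

```text
36.0 [601.97  37.89 165.63] [-0.02 -0.56 -0.27]
36.25 [603.19  37.9  165.62] [-0.01 -0.57  0.49]
36.5 [604.11  37.91 165.6 ] [-1.06  0.25  0.34]
36.75 [604.35  37.91 165.54] [-2.92 -0.95  2.11]
37.0 [604.53  37.96 165.55] [-6.   -0.68  3.82]
37.0 [604.53  37.96 165.55] [-6.   -0.68  3.82]
cab front slope [2.69926156e-02 6.42158381e+02] door [3.08928966e-02 6.22426577e+02] gap angle deg 0.2232823185545413
0 642.1583813297603 622.4265766449198 19.73180468484054
60 643.7779382655059 624.2801504409525 19.49778782455337
130 645.6674213572089 626.4426532029908 19.224768154218168
```

Under the push it is shut (0.2°). I back off in tiny steps and watch the force and angle.

```bash
D='python3 -m pendant'
$D '[{"fingers":-1,"x":-0.0003,"y":0,"z":0,"yaw":0},{"fingers":-1,"x":-0.0006,"y":0,"z":0,"yaw":0},{"fingers":-1,"x":-0.0009,"y":0,"z":0,"yaw":0},{"fingers":-1,"x":-0.0012,"y":0,"z":0,"yaw":0},{"fingers":-1,"x":-0.0015,"y":0,"z":0,"yaw":0},{"fingers":-1,"x":-0.0018,"y":0,"z":0,"yaw":0}]' >/dev/null; python3 chk2.py; python3 par.py|grep gap
$D '[{"fingers":-1,"x":-0.0003,"y":0,"z":0,"yaw":0},{"fingers":-1,"x":-0.0006,"y":0,"z":0,"yaw":0},{"fingers":-1,"x":-0.0009,"y":0,"z":0,"yaw":0},{"fingers":-1,"x":-0.0012,"y":0,"z":0,"yaw":0},{"fingers":-1,"x":-0.0015,"y":0,"z":0,"yaw":0},{"fingers":-1,"x":-0.0018,"y":0,"z":0,"yaw":0}]' >/dev/null; python3 chk2.py; python3 par.py|grep gap
$D '[{"fingers":-1,"x":-0.0003,"y":0,"z":0,"yaw":0},{"fingers":-1,"x":-0.0006,"y":0,"z":0,"yaw":0},{"fingers":-1,"x":-0.0009,"y":0,"z":0,"yaw":0},{"fingers":-1,"x":-0.0012,"y":0,"z":0,"yaw":0},{"fingers":-1,"x":-0.0015,"y":0,"z":0,"yaw":0},{"fingers":-1,"x":-0.0018,"y":0,"z":0,"yaw":0}]' >/dev/null; python3 chk2.py; python3 par.py|grep gap
$D '[{"fingers":-1,"x":-0.0005,"y":0,"z":0,"yaw":0},{"fingers":-1,"x":-0.001,"y":0,"z":0,"yaw":0},{"fingers":-1,"x":-0.0015,"y":0,"z":0,"yaw":0},{"fingers":-1,"x":-0.002,"y":0,"z":0,"yaw":0},{"fingers":-1,"x":-0.0025,"y":0,"z":0,"yaw":0},{"fingers":-1,"x":-0.003,"y":0,"z":0,"yaw":0}]' >/dev/null; python3 chk2.py; python3 par.py|grep gap
$D '[{"fingers":-1,"x":-0.0005,"y":0,"z":0,"yaw":0},{"fingers":-1,"x":-0.001,"y":0,"z":0,"yaw":0},{"fingers":-1,"x":-0.0015,"y":0,"z":0,"yaw":0},{"fingers":-1,"x":-0.002,"y":0,"z":0,"yaw":0},{"fingers":-1,"x":-0.0025,"y":0,"z":0,"yaw":0},{"fingers":-1,"x":-0.003,"y":0,"z":0,"yaw":0}]' >/dev/null; python3 chk2.py; python3 par.py|grep gap
```

```text
37.8 [604.49  37.93 165.55] [-4.71  0.21  2.87]
cab front slope [2.69857618e-02 6.42139805e+02] door [3.04404128e-02 6.22447300e+02] gap angle deg 0.19777367286444628
38.6 [604.48  37.91 165.53] [-5.16  0.06  1.96]
cab front slope [2.69255071e-02 6.42166952e+02] door [2.96853362e-02 6.22594797e+02] gap angle deg 0.1579998706670291
39.4 [604.44  37.94 165.59] [-3.22 -0.21  0.88]
cab front slope [2.67972462e-02 6.42181948e+02] door [2.96402259e-02 6.22532110e+02] gap angle deg 0.1627610223048071
40.2 [603.75  37.89 165.86] [0.68 0.49 0.53]
cab front slope [2.73931901e-02 6.42128904e+02] door [3.41119582e-02 6.21858805e+02] gap angle deg 0.38459189871121197
41.0 [602.41  37.92 165.63] [-0.43  0.33 -0.01]
cab front slope [2.72385396e-02 6.42180237e+02] door [3.63861629e-02 6.21542937e+02] gap angle deg 0.5235866876398266
```

```bash
D='python3 -m pendant'
$D '[{"fingers":-1,"x":-0.0007,"y":0,"z":0,"yaw":0},{"fingers":-1,"x":-0.0014,"y":0,"z":0,"yaw":0},{"fingers":-1,"x":-0.002,"y":0,"z":0,"yaw":0},{"fingers":-1,"x":-0.003,"y":0,"z":0,"yaw":0},{"fingers":-1,"x":-0.004,"y":0,"z":0,"yaw":0}]' >/dev/null; python3 chk2.py; python3 par.py|grep gap
$D '[{"fingers":-1,"x":-0.001,"y":0,"z":0,"yaw":0},{"fingers":-1,"x":-0.002,"y":0,"z":0,"yaw":0},{"fingers":-1,"x":-0.003,"y":0,"z":0,"yaw":0},{"fingers":-1,"x":-0.005,"y":0,"z":0,"yaw":0},{"fingers":-1,"x":-0.007,"y":0,"z":0,"yaw":0}]' >/dev/null; python3 chk2.py; python3 par.py|grep gap
$D '[{"fingers":-1,"x":-0.002,"y":0,"z":0,"yaw":0},{"fingers":-1,"x":-0.005,"y":0,"z":0,"yaw":0},{"fingers":-1,"x":-0.01,"y":0,"z":0,"yaw":0},{"fingers":-1,"x":-0.015,"y":0,"z":0,"yaw":0},{"fingers":-1,"x":-0.02,"y":0,"z":0,"yaw":0}]' >/dev/null; python3 chk2.py; python3 par.py|grep gap
```

```text
41.675 [601.21  37.91 165.64] [ 0.34  0.99 -0.12]
cab front slope [2.69800953e-02 6.42154682e+02] door [3.69775295e-02 6.21498230e+02] gap angle deg 0.5722208597867756
42.35 [599.07  37.93 165.61] [-0.26  0.35 -0.35]
cab front slope [2.73895935e-02 6.42144789e+02] door [3.38836091e-02 6.21863466e+02] gap angle deg 0.3717294755744611
43.025 [593.01  37.91 165.64] [ 0.28 -0.31 -0.74]
cab front slope [2.67232635e-02 6.42236558e+02] door [3.44055149e-02 6.21773553e+02] gap angle deg 0.43974761993182315
```

The door stays within about 0.4° of shut with the fingers clear. I retreat, confirm and hand in.

```bash
D='python3 -m pendant'
$D '[{"fingers":-1,"x":-0.05,"y":0,"z":0,"yaw":0},{"fingers":-1,"x":-0.15,"y":0,"z":0.1,"yaw":0},{"fingers":-1,"x":-0.2,"y":0,"z":0.25,"yaw":0},{"fingers":-1,"x":-0.2,"y":0,"z":0.4,"yaw":0},{"fingers":-1,"x":-0.2,"y":0,"z":0.4,"yaw":0},{"fingers":-1,"x":-0.2,"y":0,"z":0.4,"yaw":0},{"fingers":-1,"x":-0.2,"y":0,"z":0.4,"yaw":0}]' ; python3 par.py
python3 -c "
from h import *
im,d,K,T=grab('wrist');P=cloud(d,K,T);m=(abs(P[...,2]-189)<6)&(P[...,0]<634)&(P[...,0]>600)&(P[...,1]<135)
for y in (0,40,80,125):
    k=m&(abs(P[...,1]-y)<6);print(y,np.median(P[k][:,2]))"
```

```text
time_s: 43.95
position: [532.4, 38.0, 284.0]
tcp_rot: [0.99, -0.141, -0.002, -0.0]
ft_force: [-0.1, 0.7, -0.8]
finger_gap: 0.3
grasp_force: 0.0
cab front slope [2.66351773e-02 6.41848445e+02] door [3.34218259e-02 6.21365202e+02] gap angle deg 0.3884945267050515
0 641.8484453965226 621.365202442803 20.483242953719582
60 643.446556031876 623.3705119945612 20.076044037314773
130 645.3110184397883 625.7100398049457 19.60097863484259
0 187.5845144046919
40 188.31930482241197
80 189.11073947126647
125 190.10202316833252
```

The door is shut to within 0.4° and its mid-plane is 20 mm from the front. The sag is 0.02 rad as described, and the gripper is clear.

```bash
python3 -c "
from workcell import r
print(r.sign_off())"
```

```text
the job is handed in; nothing more can be done
None
```

The white door is hung on both pintles and swung shut to within about 0.4°, after a second push because it sprang back about 2° the first time; the gripper is clear, and the job was handed in at about 44 s.

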